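# Purge the sauce valve and shut it again

## Task

First put every loose chrome end cap lying about the drip plate into the open tin box. Then turn the white dial until its red mark points straight at the brass pointer, push the lever fully over towards the green dot (never towards the red one), hold it there for two seconds and let it spring back upright, and last turn the dial so that its red mark points straight at the blue pointer. Leave the jar, the bottle opener and the mallet as they are.

Things in the scene. Friction and masses are not known exactly. Their poses are not given: they have to be found in the camera images.
- station: fixed sauce-valve station; origin on the counter, +x roughly away from the robot. Steel drip plate, 6 mm thick: its x -210 to -40, y +-120 mm. Aluminium valve housing, 45 mm high: x -40 to 90, y +-120 mm, with a nozzle 20 mm thick, 16 mm long, 28 mm up in the middle of its front. On it: dial (axis at x 30, y 65), lever (pivot at x 30, y -65 mm)
- dial_grip (a point): white valve dial, vertical axis: disc, radius 34 mm, top 58 mm above the counter, with a grip bar 60 mm long, 14 thick, 58 to 94 mm above the counter. Point: on the axis, 81 mm up. Bar along this frame's x; its red half, the mark, points to -x. Turns stiffly (0.05 N m), stays put. Stops 1.7 rad clockwise and 2.2 anticlockwise (from above) of the blue pointer
- mark_tip (a point): the outer end of the dial's red mark, 40 mm from the dial's axis, 50 mm above the counter; turns with the dial
- brass_tip (a point): inner end of the brass pointer (purge), a 12 x 9 mm brass block on the black collar round the dial, 40 mm from the dial's axis, 50 mm above the counter; fixed, but set anew each start 0.8 to 1.8 rad anticlockwise (from above) of the blue pointer; the dial's mark starts 0.5 to 1.3 rad clockwise of blue
- blue_tip (a point): point 40 mm from the dial's axis, 50 mm above the counter, in line with the blue pointer (shut), a 16 x 9 mm blue block fixed on the housing just outside the black collar, on the drip plate's side
- lever (a joint): angle (rad) of the spring-centred lever: 0 upright, positive towards the green dot (the station's +y, the dial's side), negative towards the red dot (-y); stops at +-0.6; pivot 48 mm above the counter. Spring 0.45 N m per rad; let go, it returns upright without overshoot
- lever_ball (a point): centre of the black ball (radius 12 mm) at the top of the lever, 60 mm above its pivot and 108 mm above the counter when upright; the steel stem below is 10 mm thick
- tin: fixed open box of blue painted tin: origin under its centre; outside 200 (x) x 220 (y) x 60 mm, walls and floor 4 mm. Lid fixed open on the far (+x) rim, leaning back, its top 217 mm up. Two spare caps fixed in it along the back wall (x 59 to 91 mm, up to 30 mm high); the rest of the box is empty
- jar: ribbed glass mustard jar with a yellow cap, diameter 69, height 91 mm, origin under its centre; leave alone
- opener: flat brass bottle opener 118 x 36 x 8 mm, lying; origin under its middle; leave alone
- mallet: small rubber mallet lying down, 235 x 85 x 48 mm, origin underneath, x towards the head; leave alone
- cap1_mid (a point): loose chrome end cap of a napkin dispenser, to go in the tin: a chunky rounded metal block 50 (its x) x 32 (y) x 26 mm (z), about 60 g; point: its centre. Starts flat on the drip plate (top 6 mm above the counter). Two to four of cap1 to cap4 are there; an absent one reads None
- cap2_mid (a point): loose chrome end cap of a napkin dispenser, to go in the tin: a chunky rounded metal block 50 (its x) x 32 (y) x 26 mm (z), about 60 g; point: its centre. Starts flat on the drip plate (top 6 mm above the counter). Two to four of cap1 to cap4 are there; an absent one reads None
- cap3_mid (a point): loose chrome end cap of a napkin dispenser, to go in the tin: a chunky rounded metal block 50 (its x) x 32 (y) x 26 mm (z), about 60 g; point: its centre. Starts flat on the drip plate (top 6 mm above the counter). Two to four of cap1 to cap4 are there; an absent one reads None
- cap4_mid (a point): loose chrome end cap of a napkin dispenser, to go in the tin: a chunky rounded metal block 50 (its x) x 32 (y) x 26 mm (z), about 60 g; point: its centre. Starts flat on the drip plate (top 6 mm above the counter). Two to four of cap1 to cap4 are there; an absent one reads None

How it is judged:
By the outcome, as a careful person would: the job done as asked, in the order asked, and still so for the second after the job is handed in, with the robot touching nothing.
Of cap1, cap2, cap3, cap4 only 2 to 4 are there at a start; the rules pass over those that are not, and their reading is None.
At some moment in a run one of cap1, cap2, cap3, cap4 may be knocked a few centimetres aside while the robot is not near it.
Once in a run the grip may slacken for a moment while it holds something.
It also fails if it takes over 210 s, if anything falls off the work surface, if the arm or the gripper's body presses on something with over 40 N, if the wrist force passes 120 N, or if a joint passes its speed limit or range.

## Robot

A 7-joint arm with a two-finger parallel gripper is mounted at the origin on the work surface. World frame = base frame: x ahead of the robot, y to its left, z up, the work surface at z = 0. Lengths are in m, angles in rad, forces in N, time in s.
With the tool pointing down it reaches from about 0.4 to 0.9 m from the base axis. Payload 5.5 kg.
Tool frame: the origin (TCP) lies on the centre line of the jaws, within the pads' length; the fingertips stand 25 mm ahead of it and the grasp point (between the pads) lies 6 mm ahead of it; z points along the fingers, y is the line along which they close (so a half turn about z gives the same grasp; the last joint's range is limited). The gripper opens to 92 mm and grips with 3 to 60 N. Pads are 19 mm wide; open, the fingers measure 130 mm over their backs; the gripper's body (75 mm by 190 mm) begins 47 mm behind the grasp point.
Start: joints at [1.42, 0.501, -0.427, 1.55, 0.221, 1.138, -0.21], TCP at [0.261, -0.595, 0.252] pointing down, gripper open.
Joint ranges: [-2.88, 2.88], [-0.31, 2.03], [-1.54, 1.56], [0.2, 2.42], [-1.41, 4.55], [0.19, 2.02], [-2.57, 2.57]. Speed limits (rad/s): [2.57, 2.57, 3.14, 3.14, 3.14, 3.14, 3.14].

## Interface

Orientations are given as a 3x3 rotation matrix whose columns are the frame's x, y, z axes.
In Python, from station import env, optics gives the robot as it stands. The module is installed in compiled form; this text tells all that it offers.
- The arm moves only by the tool step_arm, never from a script. Its argument "motion" is a list of rows, each a list of 7 numbers: the shift along the tool's x, y, z scaled (see below), then the turn, a rotation vector about the tool's x, y, z scaled (see below), then the closure, from 0 (fully open) to 1 (shut). In form: [[x, y, z, rx, ry, rz, gripper], ...]. A call has 1 to 12 rows; each row shifts and turns the commanded pose from where the row before left it, along the tool's axes as they then stand; what a row does not reach is not made up. The controller multiplies each number of a shift by 40 mm and each number of a turn by 5 degrees. A row lasts 1/10 s, in which the tool goes at most 50 mm and 8.59 degrees, less where a joint would pass 70% of its speed; a pose out of reach is approached as far as the arm can. A call with a number of a shift or a turn outside -1 to 1 is refused whole. A call with a gripper value outside its range is refused whole. The fingers move at their own pace and stop on an object; the grip force is fixed at half the most. Time passes only in rows, so rows that do not move let the fingers close. It gives the time, the measured TCP pose, the force, the opening and the grip force at its end, in the units of the state.
- env.observe(): the state, without advancing time (a new reading comes with each control period).
- optics.snapshot(name): name is "scene" or "top" or "wrist"; returns a dict with "img" (420x560x3 uint8, red, green, blue), "K" (3x3 intrinsics, pixels), "k1" (the pictures are not rectified: a ray, as slopes to the right and down, at radius r is drawn at 1 + k1 r^2 times it, then the intrinsics apply), "R" (3x3) and "t" (3): a world point X has camera coordinates R X + t; the wrist camera has in their place "tool_from_camera" (4x4, takes a point from camera to tool coordinates, whose origin is the TCP and whose axes are the flange's). Camera axes: x right, y down, z forward; pixel columns grow to the right and rows downward; lengths in m; the calibration is good to about 2 mm. A picture is of the moment at which its call begins: read the wrist's pose just before it. There is no depth.
- env.finish_job(): hands the job in; it is judged then, once.
The state is a dict: "time_s": time; "joint_pos": joint angles; "joint_velocities": joint speeds; "joint_efforts": joint torques, N m; "tool_pos": TCP position; "eef_rot": TCP orientation; "wrist_force": force on the tool from outside, world axes, zero at the start; "ft_torque": the same for the moment, N m; "finger_gap": finger opening in m; "grip_force": force on a finger pad.
Only numpy, scipy, OpenCV 4.12 (cv2) and the standard library are available. Lean on these libraries where they do the work, as an engineer would, in place of code of your own. Each camera call takes 0.05 s, during which the arm holds its last target. There are 200 camera calls.

## Working session

There is one attempt and no reset: what is moved stays moved. The work goes in short steps, Python scripts to look and compute and a tool call to move; the robot and the scene stay as the last step left them, time stands still between calls to the robot, and variables do not carry over. Pictures are saved under pics/ and viewed, at most 14 in all, crops included, and the job is handed in when it is done.

Besides the shell and the picture viewer there is one more tool, called after ">>>" as name([rows], argument=value, ...), one row to a line, values as JSON. step_arm: Moves the arm, as the interface text tells. Its arguments: {"type":"object","properties":{"motion":{"type":"array"}},"required":["motion"]}

```bash
mkdir -p pics
cat > h.py <<'E'
import numpy as np, cv2
from station import env, optics
def snap(n, save=None):
    s=env.observe(); d=optics.snapshot(n); d['s']=s
    if 'tool_from_camera' in d:
        T=np.array(d['tool_from_camera']); Rt=np.array(s['eef_rot']); p=np.array(s['tool_pos'])
        d['Rwc']=Rt@T[:3,:3]; d['c']=Rt@T[:3,3]+p
    else:
        R=np.array(d['R']); d['Rwc']=R.T; d['c']=-R.T@np.array(d['t'])
    if save: cv2.imwrite('pics/'+save, d['img'][:,:,::-1])
    return d
def ray(d,uv):
    K=np.array(d['K']); k1=float(d['k1'])
    p=np.array([(uv[0]-K[0,2])/K[0,0],(uv[1]-K[1,2])/K[1,1]]); q=p.copy()
    for _ in range(30): q=p/(1+k1*(q@q))
    return d['Rwc']@np.array([q[0],q[1],1.])
def plane(d,uv,z):
    r=ray(d,uv); return d['c']+r*(z-d['c'][2])/r[2]
def proj(d,X):
    c=d['Rwc'].T@(np.array(X)-d['c']); q=c[:2]/c[2]; q=q*(1+float(d['k1'])*(q@q)); K=np.array(d['K'])
    return np.array([K[0,0]*q[0]+K[0,2],K[1,1]*q[1]+K[1,2]])
def st():
    s=env.observe(); print('t',round(s['time_s'],2),'p',np.round(s['tool_pos'],4),'\nR',np.round(s['eef_rot'],3).tolist(),'F',np.round(s['wrist_force'],1),'gap',round(float(s['finger_gap']),4),'gf',s['grip_force'],'q',np.round(s['joint_pos'],2)); return s
E
python3 - <<'E'
from h import *
st()
for n in['scene','top','wrist']:
    d=snap(n,n+'0.png'); print(n,np.round(d['c'],3),np.round(d['Rwc'],2).tolist(),np.round(d['K'],0).tolist())
E
```

```text
t 0.0 p [ 0.261  -0.5946  0.2507] 
R [[0.916, 0.402, -0.001], [0.402, -0.916, 0.002], [0.0, -0.002, -1.0]] F [-0.3  0.4  0.2] gap 0.0917 gf 0.0 q [ 1.42  0.5  -0.43  1.55  0.22  1.14 -0.21]
scene [ 1.184 -0.27   0.668] [[0.38, 0.61, -0.7], [0.92, -0.27, 0.27], [-0.02, -0.75, -0.66]] [[416.0, 0.0, 278.0], [0.0, 416.0, 205.0], [0.0, 0.0, 1.0]]
top [ 0.488 -0.031  0.845] [[0.01, -1.0, 0.09], [-1.0, -0.01, -0.0], [0.0, -0.09, -1.0]] [[394.0, 0.0, 281.0], [0.0, 394.0, 209.0], [0.0, 0.0, 1.0]]
wrist [ 0.331 -0.564  0.384] [[0.4, -0.88, -0.26], [-0.92, -0.39, -0.11], [-0.0, 0.28, -0.96]] [[318.0, 0.0, 278.0], [0.0, 318.0, 206.0], [0.0, 0.0, 1.0]]
```

View pics/top0.png

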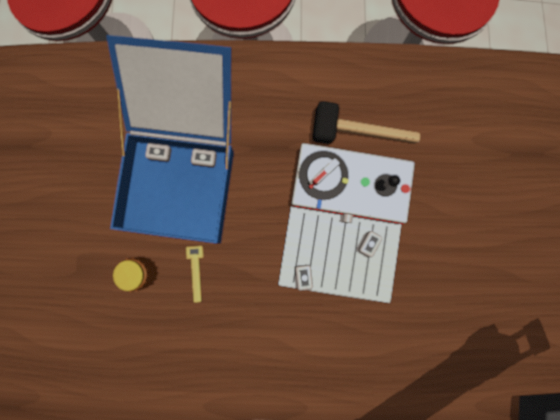

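View pics/scene0.png

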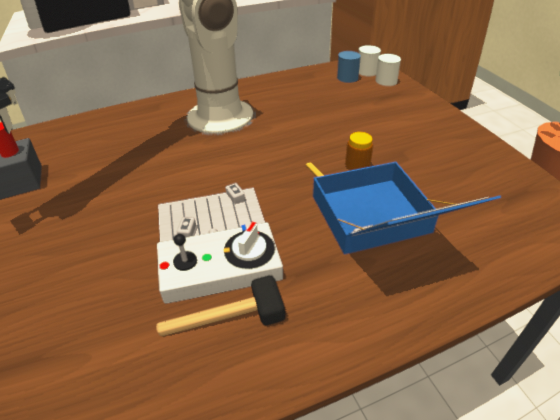

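The top view shows two caps, at (304,278) and (371,243). The dial is at (324,175) with its red mark pointing lower-left, the brass pointer is at (346,181), the blue one at (319,204), and the lever ball at (394,181). The tin is at (172,190).

Run:
```python
from h import *
d=snap('top'); im=d['img']
crop=im[130:310,270:430]; cv2.imwrite('pics/topc.png',cv2.resize(crop[:,:,::-1],None,fx=3.3,fy=3.3,interpolation=cv2.INTER_CUBIC))
for nm,uv,z in [('hFL',(292,208),.045),('hFR',(409,220),.045),('hBL',(300,145),.045),('hBR',(414,158),.045),('plL',(280,286),.006),('plR',(392,300),.006),('cap a',(304,278),.032),('cap b',(371,243),.032),('dial',(324,175),.054),('tinBL',(126,136),.06),('tinFL',(113,229),.06),('tinFR',(220,241),.06),('tinBR',(232,148),.06),('jar',(129,276),.09),('opener',(196,275),.008),('malhead',(326,122),.04)]:
    print(nm,np.round(plane(d,uv,z),3))
```

```text
hFL [ 0.559 -0.057  0.045]
hFR [ 0.537 -0.298  0.045]
hBL [ 0.69  -0.072  0.045]
hBR [ 0.667 -0.31   0.045]
plL [ 0.397 -0.035  0.006]
plR [ 0.369 -0.273  0.006]
cap a [ 0.416 -0.083  0.032]
cap b [ 0.49  -0.221  0.032]
dial [ 0.626 -0.121  0.054]
tinBL [0.702 0.288 0.06 ]
tinFL [0.509 0.305 0.06 ]
tinFR [0.489 0.086 0.06 ]
tinBR [0.678 0.067 0.06 ]
jar [0.419 0.257 0.09 ]
opener [0.417 0.143 0.008]
malhead [ 0.742 -0.126  0.04 ]
```

View pics/topc.png

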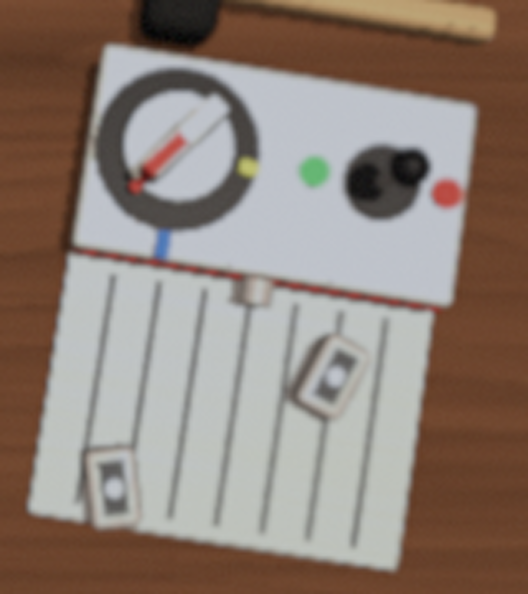

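```bash
cat >> h.py <<'E'
from scipy.spatial.transform import Rotation as Ro
def Rd(psi): c,s=np.cos(psi),np.sin(psi); return np.array([[c,s,0],[s,-c,0],[0,0,-1.]])
def go(pos,psi,g,sp=.036,start=None):
    "print tool-frame moves, in controller units, from the present pose to pos/yaw psi"
    s=env.observe(); p,R=(np.array(s['tool_pos']),np.array(s['eef_rot'])) if start is None else (np.array(start[0]),Rd(start[1]))
    pos=np.array(pos); rv=(Ro.from_matrix(R.T@Rd(psi))).as_rotvec()
    n=int(max(1,np.ceil(np.linalg.norm(pos-p)/sp),np.ceil(np.degrees(np.linalg.norm(rv))/4.8)))
    rows=[]
    for i in range(n):
        Ri=R@Ro.from_rotvec(rv*i/n).as_matrix()
        rows.append(np.round(np.r_[Ri.T@(pos-p)/n/.04,np.degrees(rv)/n/5,g],3).tolist())
    print(n,'rows'); print(rows)
E
python3 - <<'E'
from h import *
go((.49,-.221,.16),-.53,.4)
E
```

```text
13 rows
[[0.692, -0.481, 0.176, -0.001, 0.0, 0.832, 0.4], [0.655, -0.53, 0.176, -0.001, 0.0, 0.832, 0.4], [0.615, -0.576, 0.176, -0.001, 0.0, 0.832, 0.4], [0.572, -0.619, 0.176, -0.001, 0.0, 0.832, 0.4], [0.525, -0.659, 0.176, -0.001, 0.0, 0.832, 0.4], [0.476, -0.695, 0.176, -0.001, 0.0, 0.832, 0.4], [0.424, -0.728, 0.176, -0.001, 0.0, 0.832, 0.4], [0.37, -0.757, 0.175, -0.001, 0.0, 0.832, 0.4], [0.314, -0.782, 0.175, -0.001, 0.0, 0.832, 0.4], [0.257, -0.803, 0.175, -0.001, 0.0, 0.832, 0.4], [0.198, -0.819, 0.175, -0.001, 0.0, 0.832, 0.4], [0.138, -0.831, 0.175, -0.001, 0.0, 0.832, 0.4], [0.077, -0.839, 0.175, -0.001, 0.0, 0.832, 0.4]]
```

>>> step_arm([
  [0.69,-0.48,0.18,0,0,0.83,0.4],
  [0.66,-0.53,0.18,0,0,0.83,0.4],
  [0.62,-0.58,0.18,0,0,0.83,0.4],
  [0.57,-0.62,0.18,0,0,0.83,0.4],
  [0.53,-0.66,0.18,0,0,0.83,0.4],
  [0.48,-0.7,0.18,0,0,0.83,0.4],
  [0.42,-0.73,0.18,0,0,0.83,0.4],
  [0.37,-0.76,0.18,0,0,0.83,0.4],
  [0.31,-0.78,0.18,0,0,0.83,0.4],
  [0.26,-0.8,0.18,0,0,0.83,0.4],
  [0.2,-0.82,0.18,0,0,0.83,0.4],
  [0.14,-0.83,0.18,0,0,0.83,0.4],
])

```text
time_s: 1.4
tool_pos: [0.4732, -0.2483, 0.165]
eef_rot: [[0.897, -0.443, 0.0], [-0.443, -0.897, -0.0], [0.0, 0.0, -1.0]]
wrist_force: [1.1, -1.0, -0.2]
finger_gap: 0.0553
grip_force: 0.0
```

>>> step_arm([
  [0.08,-0.84,0.18,0,0,0.83,0.4],
  [0,0,0,0,0,0,0.4],
])

```text
time_s: 1.6
tool_pos: [0.4927, -0.2145, 0.1575]
eef_rot: [[0.867, -0.498, 0.001], [-0.498, -0.867, 0.003], [-0.001, -0.003, -1.0]]
wrist_force: [-0.9, 0.1, -0.1]
finger_gap: 0.0548
grip_force: 0.0
```

Run:
```python
from h import *
st(); d=snap('wrist','w1.png')
print(proj(d,(.49,-.221,.032)))
```

```text
t 1.6 p [ 0.4927 -0.2145  0.1575] 
R [[0.867, -0.498, 0.001], [-0.498, -0.867, 0.003], [-0.001, -0.003, -1.0]] F [-0.9  0.1 -0.1] gap 0.0548 gf 0.0 q [ 0.67  0.41 -0.37  1.92  0.19  0.85 -1.9 ]
[287.04635824 205.29620042]
```

View pics/w1.png

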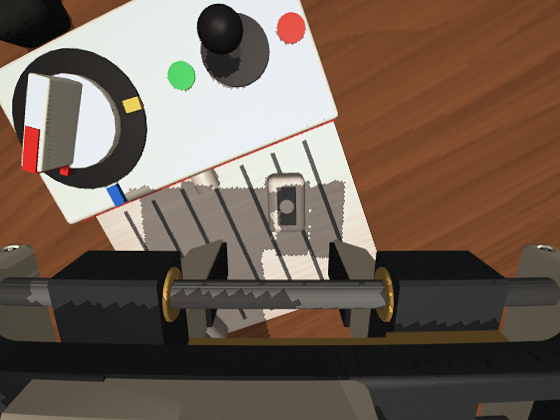

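The wrist view shows cap b centred at about (287,205), aligned with the tool and matching the prediction, so I go down.

Run:
```python
from h import *
d=snap('wrist')
g=d['img'].astype(int); print(np.round(plane(d,(287,204),.032),4))
for nm,uv,z in [('blue in',(110,186),.05),('brass',(131,104),.05),('redmark',(65,172),.05),('dialc',(80,118),.05)]: print(nm,plane(d,uv,z).round(4))
go((.49,-.221,.034),-.53,.4)
```

```text
[ 0.4896 -0.2246  0.032 ]
blue in [ 0.5763 -0.1136  0.05  ]
brass [ 0.6173 -0.1653  0.05  ]
redmark [ 0.6033 -0.0892  0.05  ]
dialc [ 0.6291 -0.1259  0.05  ]
4 rows
[[0.001, 0.009, 0.774, -0.0, 0.002, 0.016, 0.4], [0.001, 0.009, 0.774, -0.0, 0.002, 0.016, 0.4], [0.001, 0.009, 0.774, -0.0, 0.002, 0.016, 0.4], [0.001, 0.009, 0.774, -0.0, 0.002, 0.016, 0.4]]
```

>>> step_arm([
  [0,0.02,0.77,0,0,0.02,0.4],
  [0,0.02,0.77,0,0,0.02,0.4],
  [0,0.02,0.77,0,0,0.02,0.4],
  [0,0.02,0.77,0,0,0,0.4],
  [0,0,0,0,0,0,0.4],
  [0,0,0,0,0,0,1],
  [0,0,0,0,0,0,1],
  [0,0,0,0,0,0,1],
  [0,0,0,0,0,0,1],
  [0,0,0,0,0,0,1],
])

```text
time_s: 2.7
tool_pos: [0.4888, -0.224, 0.0355]
eef_rot: [[0.861, -0.508, 0.001], [-0.508, -0.861, -0.001], [0.001, 0.0, -1.0]]
wrist_force: [-1.4, -1.8, 2.8]
finger_gap: 0.0317
grip_force: 30.0
```

>>> step_arm([
  [0,0,-0.5,0,0,0,1],
  [0,0,-0.9,0,0,0,1],
  [0,0,-0.9,0,0,0,1],
  [0,0,-0.9,0,0,0,1],
  [0,0,-0.9,0,0,0,1],
  [0,0,0,0,0,0,1],
  [0,0,0,0,0,0,1],
])

```text
time_s: 3.4
tool_pos: [0.4891, -0.2238, 0.1999]
eef_rot: [[0.861, -0.508, 0.002], [-0.508, -0.861, -0.001], [0.002, 0.0, -1.0]]
wrist_force: [0.4, 0.5, -1.5]
finger_gap: 0.0321
grip_force: 30.0
```

Run:
```python
from h import *
st()
# tin drop spot: local (-0.03,-0.05)
c=np.array([.594,.186]); y=-.095
x=np.array([np.cos(y),np.sin(y)]); yy=np.array([-np.sin(y),np.cos(y)])
for l in[(-.03,-.045),(-.03,.045)]: print((c+l[0]*x+l[1]*yy).round(4))
t=c-.03*x-.045*yy
go((t[0],t[1],.2),-.095,1)
```

```text
t 3.4 p [ 0.4891 -0.2238  0.1999] 
R [[0.861, -0.508, 0.002], [-0.508, -0.861, -0.001], [0.002, 0.0, -1.0]] F [ 0.4  0.5 -1.5] gap 0.0321 gf 30.000019669532776 q [ 0.7   0.35 -0.39  1.89  0.17  0.93 -1.87]
[0.5599 0.144 ]
[0.5684 0.2336]
11 rows
[[-0.286, -0.802, -0.001, 0.001, -0.002, -0.456, 1.0], [-0.254, -0.812, -0.001, 0.001, -0.002, -0.456, 1.0], [-0.222, -0.822, -0.001, 0.001, -0.002, -0.456, 1.0], [-0.189, -0.83, -0.001, 0.001, -0.002, -0.456, 1.0], [-0.155, -0.837, -0.001, 0.001, -0.002, -0.456, 1.0], [-0.122, -0.842, -0.001, 0.001, -0.002, -0.456, 1.0], [-0.088, -0.847, -0.001, 0.001, -0.002, -0.456, 1.0], [-0.055, -0.85, -0.001, 0.001, -0.002, -0.456, 1.0], [-0.021, -0.851, -0.0, 0.001, -0.002, -0.456, 1.0], [0.013, -0.851, -0.0, 0.001, -0.002, -0.456, 1.0], [0.047, -0.85, -0.0, 0.001, -0.002, -0.456, 1.0]]
```

>>> step_arm([
  [-0.29,-0.8,0,0,0,-0.46,1],
  [-0.25,-0.81,0,0,0,-0.46,1],
  [-0.22,-0.82,0,0,0,-0.46,1],
  [-0.19,-0.83,0,0,0,-0.46,1],
  [-0.16,-0.84,0,0,0,-0.46,1],
  [-0.12,-0.84,0,0,0,-0.46,1],
  [-0.09,-0.85,0,0,0,-0.46,1],
  [-0.06,-0.85,0,0,0,-0.46,1],
  [-0.02,-0.85,0,0,0,-0.46,1],
  [0.01,-0.85,0,0,0,-0.46,1],
  [0.05,-0.85,0,0,0,-0.46,1],
  [0,0,0,0,0,0,1],
])

```text
time_s: 4.6
tool_pos: [0.557, 0.1509, 0.1974]
eef_rot: [[0.997, -0.082, -0.002], [-0.082, -0.997, 0.004], [-0.003, -0.004, -1.0]]
wrist_force: [-0.1, 0.7, -0.4]
finger_gap: 0.0318
grip_force: 30.0
```

>>> step_arm([
  [0,0,0.8,0,0,0,1],
  [0,0,0.8,0,0,0,1],
  [0,0,0.8,0,0,0,1],
  [0,0,0.8,0,0,0,1],
  [0,0,0.7,0,0,0,1],
  [0,0,0,0,0,0,1],
])

```text
time_s: 5.2
tool_pos: [0.5537, 0.1424, 0.0376]
eef_rot: [[0.996, -0.091, -0.01], [-0.092, -0.996, -0.003], [-0.01, 0.004, -1.0]]
wrist_force: [0.2, -0.3, -0.6]
finger_gap: 0.0318
grip_force: 30.0
```

>>> step_arm([
  [0,0,0,0,0,0,0.4],
  [0,0,0,0,0,0,0.4],
  [0,0,0,0,0,0,0.4],
  [0,0,-0.6,0,0,0,0.4],
  [0,0,-0.9,0,0,0,0.4],
  [0,0,-0.9,0,0,0,0.4],
  [0,0,-0.9,0,0,0,0.4],
  [0,0,-0.9,0,0,0,0.4],
  [0,0,0,0,0,0,0.4],
])

```text
time_s: 6.1
tool_pos: [0.5622, 0.1459, 0.218]
eef_rot: [[0.996, -0.091, 0.012], [-0.091, -0.996, 0.002], [0.012, -0.003, -1.0]]
wrist_force: [0.3, 1.0, 0.9]
finger_gap: 0.0554
grip_force: 0.0
```

Run:
```python
from h import *
st(); d=snap('top'); w=snap('wrist'); sc=snap('scene')
cv2.imwrite('pics/c2.png',np.hstack([cv2.resize(d['img'][130:310,100:430],(660,360)),np.zeros((360,4,3),np.uint8)])[:,:,::-1])
go((.416,-.083,.15),.13,.4)
```

```text
t 6.1 p [0.5622 0.1459 0.218 ] 
R [[0.996, -0.091, 0.012], [-0.091, -0.996, 0.002], [0.012, -0.003, -1.0]] F [0.3 1.  0.9] gap 0.0554 gf 0.0 q [ 0.17  0.44 -0.6   1.77  0.29  1.01 -2.2 ]
8 rows
[[-0.379, 0.747, 0.192, 0.001, -0.002, -0.318, 0.4], [-0.399, 0.736, 0.192, 0.001, -0.002, -0.318, 0.4], [-0.42, 0.725, 0.192, 0.001, -0.002, -0.318, 0.4], [-0.44, 0.713, 0.192, 0.001, -0.002, -0.318, 0.4], [-0.459, 0.701, 0.192, 0.001, -0.002, -0.318, 0.4], [-0.478, 0.688, 0.192, 0.001, -0.002, -0.318, 0.4], [-0.497, 0.674, 0.192, 0.001, -0.002, -0.318, 0.4], [-0.516, 0.66, 0.192, 0.001, -0.002, -0.318, 0.4]]
```

View pics/c2.png

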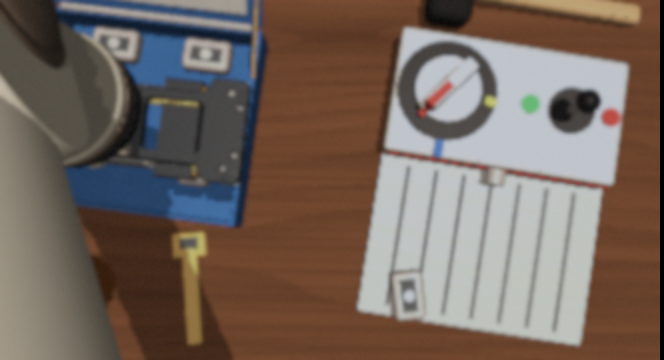

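Only cap a is still on the plate, at about (303,278), so it hasn't moved. The cap in the tin is hidden under the gripper, and I'll check it once the arm has moved away.

>>> step_arm([
  [-0.38,0.75,0.19,0,0,-0.32,0.4],
  [-0.4,0.74,0.19,0,0,-0.32,0.4],
  [-0.42,0.73,0.19,0,0,-0.32,0.4],
  [-0.44,0.71,0.19,0,0,-0.32,0.4],
  [-0.46,0.7,0.19,0,0,-0.32,0.4],
  [-0.48,0.69,0.19,0,0,-0.32,0.4],
  [-0.5,0.67,0.19,0,0,-0.32,0.4],
  [-0.52,0.66,0.19,0,0,-0.32,0.4],
  [0,0,0,0,0,0,0.4],
  [0,0,0,0,0,0,0.4],
])

```text
time_s: 7.25
tool_pos: [0.4144, -0.0834, 0.1492]
eef_rot: [[0.992, 0.129, -0.002], [0.129, -0.992, 0.001], [-0.002, -0.001, -1.0]]
wrist_force: [-0.2, 0.6, -0.2]
finger_gap: 0.055
grip_force: 0.0
```

Run:
```python
from h import *
st(); d=snap('wrist'); t=snap('top')
u=proj(d,(.416,-.083,.032)); print(u)
m=cv2.resize(t['img'][130:250,100:240],(560,480)); 
cv2.imwrite('pics/c3.png',np.hstack([cv2.resize(m,(350,300)),cv2.resize(d['img'],(400,300))])[:,:,::-1])
go((.416,-.083,.036),.13,.4)
```

```text
t 7.25 p [ 0.4144 -0.0834  0.1492] 
R [[0.992, 0.129, -0.002], [0.129, -0.992, 0.001], [-0.002, -0.001, -1.0]] F [-0.2  0.6 -0.2] gap 0.055 gf 0.0 q [ 0.67  0.27 -0.6   2.18  0.22  0.75 -1.51]
[277.92429225 207.47608921]
4 rows
[[-0.001, 0.006, 0.712, -0.002, -0.001, 0.008, 0.4], [-0.001, 0.006, 0.712, -0.002, -0.001, 0.008, 0.4], [-0.001, 0.006, 0.712, -0.002, -0.001, 0.008, 0.4], [-0.001, 0.006, 0.712, -0.002, -0.001, 0.008, 0.4]]
```

View pics/c3.png

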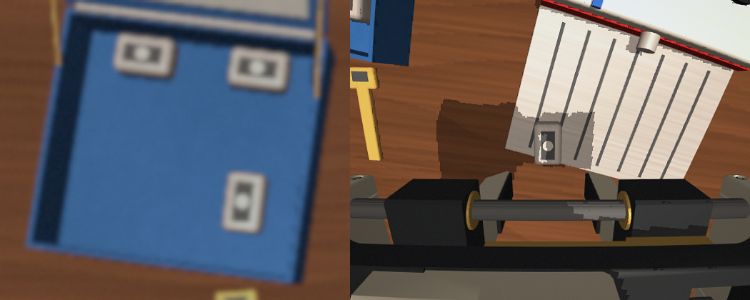

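The first cap lies in the tin. Cap a is centred under the tool at about (277,203), matching the prediction.

>>> step_arm([
  [0.02,0,0.71,0,0,0,0.4],
  [0.02,0,0.71,0,0,0,0.4],
  [0.02,0,0.71,0,0,0,0.4],
  [0,0,0.71,0,0,0,0.4],
  [0,0,0,0,0,0,0.4],
  [0,0,0,0,0,0,1],
  [0,0,0,0,0,0,1],
  [0,0,0,0,0,0,1],
  [0,0,0,0,0,0,1],
  [0,0,0,0,0,0,1],
])

```text
time_s: 8.35
tool_pos: [0.4191, -0.0829, 0.0378]
eef_rot: [[0.991, 0.131, 0.003], [0.131, -0.991, -0.001], [0.002, 0.001, -1.0]]
wrist_force: [-0.8, 0.8, 8.6]
finger_gap: 0.032
grip_force: 30.0
```

>>> step_arm([
  [0,0,-0.5,0,0,0,1],
  [0,0,-0.9,0,0,0,1],
  [0,0,-0.9,0,0,0,1],
  [0,0,-0.9,0,0,0,1],
  [0,0,-0.9,0,0,0,1],
  [0,0,0,0,0,0,1],
  [0,0,0,0,0,0,1],
])

```text
time_s: 9.05
tool_pos: [0.4183, -0.0833, 0.2014]
eef_rot: [[0.991, 0.131, 0.002], [0.131, -0.991, -0.002], [0.002, 0.002, -1.0]]
wrist_force: [-0.1, 0.4, -0.7]
finger_gap: 0.0317
grip_force: 30.0
```

Run:
```python
from h import *
st(); go((.568,.234,.2),-.095,1)
```

```text
t 9.05 p [ 0.4183 -0.0833  0.2014] 
R [[0.991, 0.131, 0.002], [0.131, -0.991, -0.002], [0.002, 0.002, -1.0]] F [-0.1  0.4 -0.7] gap 0.0317 gf 29.999562799930573 q [ 0.74  0.18 -0.65  2.13  0.15  0.87 -1.45]
10 rows
[[0.475, -0.738, 0.003, 0.002, -0.003, 0.259, 1.0], [0.458, -0.748, 0.003, 0.002, -0.003, 0.259, 1.0], [0.441, -0.758, 0.003, 0.002, -0.003, 0.259, 1.0], [0.424, -0.768, 0.003, 0.002, -0.003, 0.259, 1.0], [0.406, -0.778, 0.003, 0.002, -0.003, 0.259, 1.0], [0.388, -0.786, 0.003, 0.002, -0.003, 0.259, 1.0], [0.371, -0.795, 0.003, 0.002, -0.003, 0.259, 1.0], [0.352, -0.803, 0.003, 0.002, -0.003, 0.259, 1.0], [0.334, -0.811, 0.003, 0.002, -0.003, 0.259, 1.0], [0.316, -0.818, 0.004, 0.002, -0.003, 0.259, 1.0]]
```

>>> step_arm([
  [0.48,-0.74,0,0,0,0.26,1],
  [0.46,-0.75,0,0,0,0.26,1],
  [0.44,-0.76,0,0,0,0.26,1],
  [0.42,-0.77,0,0,0,0.26,1],
  [0.41,-0.78,0,0,0,0.26,1],
  [0.39,-0.79,0,0,0,0.26,1],
  [0.37,-0.8,0,0,0,0.26,1],
  [0.35,-0.8,0,0,0,0.26,1],
  [0.33,-0.81,0,0,0,0.26,1],
  [0.32,-0.82,0,0,0,0.26,1],
  [0,0,0,0,0,0,1],
  [0,0,0,0,0,0,1],
])

```text
time_s: 10.25
tool_pos: [0.5662, 0.236, 0.1982]
eef_rot: [[0.996, -0.092, -0.004], [-0.092, -0.996, -0.001], [-0.004, 0.001, -1.0]]
wrist_force: [0.2, -1.5, -0.5]
finger_gap: 0.0322
grip_force: 30.0
```

>>> step_arm([
  [0,0,0.8,0,0,0,1],
  [0,0,0.8,0,0,0,1],
  [0,0,0.8,0,0,0,1],
  [0,0,0.8,0,0,0,1],
  [0,0,0.7,0,0,0,1],
  [0,0,0,0,0,0,1],
])

```text
time_s: 10.85
tool_pos: [0.5637, 0.2313, 0.0396]
eef_rot: [[0.995, -0.096, -0.009], [-0.096, -0.995, -0.005], [-0.008, 0.006, -1.0]]
wrist_force: [-0.3, -0.2, -0.9]
finger_gap: 0.0317
grip_force: 30.0
```

>>> step_arm([
  [0,0,0,0,0,0,0.4],
  [0,0,0,0,0,0,0.4],
  [0,0,0,0,0,0,0.4],
  [0,0,-0.6,0,0,0,0.4],
  [0,0,-0.9,0,0,0,0.4],
  [0,0,-0.9,0,0,0,0.4],
  [0,0,-0.9,0,0,0,0.4],
  [0,0,-0.9,0,0,0,0.4],
  [0,0,0,0,0,0,0.4],
])

```text
time_s: 11.75
tool_pos: [0.5711, 0.2376, 0.22]
eef_rot: [[0.995, -0.095, 0.012], [-0.095, -0.996, 0.004], [0.011, -0.005, -1.0]]
wrist_force: [0.6, 0.9, 0.0]
finger_gap: 0.0552
grip_force: 0.0
```

Run:
```python
from h import *
st()
go((.54,-.12,.27),0,.4)
```

```text
t 11.75 p [0.5711 0.2376 0.22  ] 
R [[0.995, -0.095, 0.012], [-0.095, -0.996, 0.004], [0.011, -0.005, -1.0]] F [0.6 0.9 0. ] gap 0.0552 gf 0.0 q [ 0.04  0.51 -0.65  1.67  0.35  1.06 -2.38]
11 rows
[[0.008, 0.815, -0.118, -0.005, -0.012, -0.099, 0.4], [0.001, 0.815, -0.117, -0.005, -0.012, -0.099, 0.4], [-0.006, 0.815, -0.117, -0.005, -0.012, -0.099, 0.4], [-0.014, 0.815, -0.117, -0.005, -0.012, -0.099, 0.4], [-0.021, 0.815, -0.116, -0.005, -0.012, -0.099, 0.4], [-0.028, 0.815, -0.116, -0.005, -0.012, -0.099, 0.4], [-0.035, 0.815, -0.116, -0.005, -0.012, -0.099, 0.4], [-0.042, 0.815, -0.115, -0.005, -0.012, -0.099, 0.4], [-0.049, 0.814, -0.115, -0.005, -0.012, -0.099, 0.4], [-0.056, 0.814, -0.114, -0.005, -0.012, -0.099, 0.4], [-0.063, 0.813, -0.114, -0.005, -0.012, -0.099, 0.4]]
```

>>> step_arm([
  [0,0.82,-0.12,0,0,-0.1,0.4],
  [0,0.82,-0.12,0,0,-0.1,0.4],
  [0,0.82,-0.12,0,0,-0.1,0.4],
  [-0.02,0.82,-0.12,0,0,-0.1,0.4],
  [-0.02,0.82,-0.12,0,0,-0.1,0.4],
  [-0.03,0.82,-0.1,0,0,-0.1,0.4],
  [-0.04,0.82,-0.1,0,0,-0.1,0.4],
  [-0.04,0.82,-0.1,0,0,-0.1,0.4],
  [-0.05,0.82,-0.1,0,0,-0.1,0.4],
  [-0.06,0.82,-0.1,0,0,-0.1,0.4],
  [-0.06,0.82,-0.1,0,0,-0.1,0.4],
  [0,0,0,0,0,0,0.4],
])

```text
time_s: 12.95
tool_pos: [0.5359, -0.1309, 0.2614]
eef_rot: [[1.0, -0.007, 0.001], [-0.007, -1.0, -0.004], [0.001, 0.004, -1.0]]
wrist_force: [-0.3, -0.1, -0.3]
finger_gap: 0.055
grip_force: 0.0
```

>>> step_arm([
  [0,0,0,0,0,0,0.4],
  [0,0,0,0,0,0,0.4],
])

```text
time_s: 13.15
tool_pos: [0.5365, -0.1231, 0.2609]
eef_rot: [[1.0, 0.003, 0.001], [0.003, -1.0, 0.0], [0.001, -0.0, -1.0]]
wrist_force: [0.0, 0.4, -0.3]
finger_gap: 0.0553
grip_force: 0.0
```

Run:
```python
from h import *
st(); d=snap('wrist'); t=snap('top')
np.savez('w4.npz',**{k:d[k] for k in('img','K','k1','Rwc','c')})
u=proj(d,(.626,-.119,.05)).astype(int); print(u)
x0,y0=max(0,u[0]-90),max(0,u[1]-75)
a=cv2.resize(d['img'][y0:y0+150,x0:x0+180],(540,450),interpolation=cv2.INTER_CUBIC)
b=cv2.resize(t['img'][130:250,100:240],(256,220)); p=np.zeros((450,256,3),np.uint8); p[:220]=b
print(x0,y0)
cv2.imwrite('pics/c4.png',np.hstack([a,p])[:,:,::-1])
```

```text
t 13.15 p [ 0.5365 -0.1231  0.2609] 
R [[1.0, 0.003, 0.001], [0.003, -1.0, 0.0], [0.001, -0.0, -1.0]] F [ 0.   0.4 -0.3] gap 0.0553 gf 0.0 q [ 0.68  0.34 -0.62  1.79  0.22  1.08 -1.58]
[274 100]
184 25
```

View pics/c4.png

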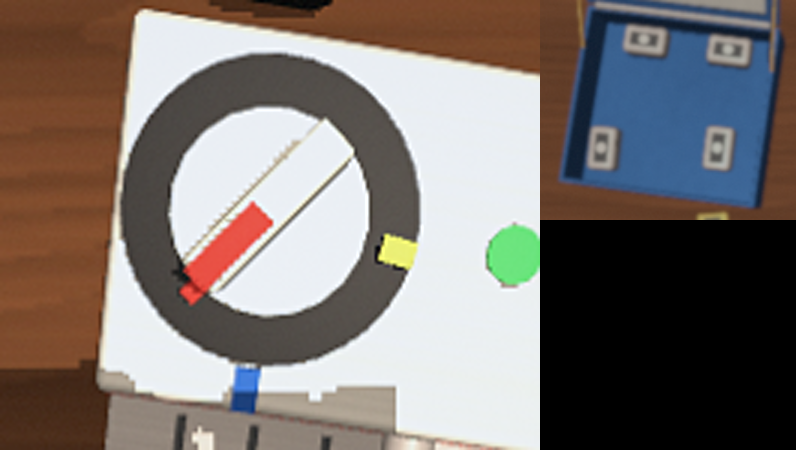

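Both caps are in the tin. In this crop the dial collar is centred at about (270,210), the red mark points lower-left, brass is at (397,250) and blue at (247,388). Next I measure the angles with colour masks.

```bash
cat >> h.py <<'E'
def dial(d):
    "angles (world) of brass, blue, bar from a wrist picture"
    im=d['img']; hsv=cv2.cvtColor(np.ascontiguousarray(im),cv2.COLOR_RGB2HSV)
    win=np.zeros(im.shape[:2],np.uint8); u=proj(d,(.626,-.119,.05)).astype(int); cv2.circle(win,tuple(int(i) for i in u),75,255,-1)
    def comp(m,k=0):
        n,l,s,c=cv2.connectedComponentsWithStats(cv2.bitwise_and(m,win)); o=1+np.argsort(-s[1:,4]); return l==o[k],s[o[k],4],c[o[k]]
    dk=cv2.inRange(hsv,(0,0,30),(180,80,90)); mk,a,c=comp(dk)
    ct=max(cv2.findContours(mk.astype(np.uint8),cv2.RETR_EXTERNAL,cv2.CHAIN_APPROX_NONE)[0],key=len)
    W=np.array([plane(d,p,.049)[:2] for p in cv2.convexHull(ct)[:,0]],np.float32)
    A=np.c_[2*W,np.ones(len(W))]; s=np.linalg.lstsq(A,(W**2).sum(1),rcond=None)[0]; C=s[:2]; print('collar c',C.round(4),'r',np.sqrt(s[2]+C@C).round(4),a)
    out={}
    for nm,lo,hi,z in[('brass',(20,90,120),(35,255,255),.05),('blue',(105,120,80),(125,255,255),.05),('red',(0,150,120),(6,255,255),.094)]:
        m,a,c=comp(cv2.inRange(hsv,lo,hi)); P=plane(d,c,z); v=P[:2]-C; out[nm]=np.arctan2(v[1],v[0])%(2*np.pi)
        print(nm,a,P.round(4),'r',np.hypot(*v).round(4),'ang',out[nm].round(3))
        if nm=='red':
            ys,xs=np.nonzero(m); Q=np.array([plane(d,p,z)[:2] for p in zip(xs,ys)]); r=cv2.minAreaRect(Q.astype(np.float32)*1000); print('red rect',r)
    return C,out
E
python3 - <<'E'
from h import *
d=dict(np.load('w4.npz')); dial(d)
E
```

```text
collar c [ 0.6299 -0.1179] r 0.0509 3986
brass 107 [ 0.618  -0.1623  0.05  ] r 0.046 ang 4.449
blue 111 [ 0.5699 -0.1093  0.05  ] r 0.0606 ang 3.0
red 349 [ 0.6168 -0.1047  0.094 ] r 0.0186 ang 2.354
red rect ((616.14013671875, -104.11507415771484), (8.81125259399414, 34.33338165283203), 43.73476028442383)
```

Run:
```python
from h import *
go((.628,-.118,.15),-.80,.4)
```

```text
10 rows
[[0.229, -0.011, 0.277, -0.0, -0.0, 0.921, 0.4], [0.227, -0.029, 0.277, -0.0, -0.0, 0.921, 0.4], [0.224, -0.047, 0.277, -0.0, -0.0, 0.921, 0.4], [0.219, -0.065, 0.277, -0.0, -0.0, 0.921, 0.4], [0.213, -0.083, 0.277, -0.0, -0.0, 0.921, 0.4], [0.206, -0.1, 0.277, -0.0, -0.0, 0.921, 0.4], [0.197, -0.116, 0.277, -0.0, -0.0, 0.921, 0.4], [0.188, -0.131, 0.277, -0.0, -0.0, 0.921, 0.4], [0.176, -0.146, 0.277, -0.0, -0.0, 0.921, 0.4], [0.164, -0.16, 0.277, -0.0, -0.0, 0.921, 0.4]]
```

>>> step_arm([
  [0.23,-0.01,0.28,0,0,0.92,0.4],
  [0.23,-0.03,0.28,0,0,0.92,0.4],
  [0.22,-0.05,0.28,0,0,0.92,0.4],
  [0.22,-0.07,0.28,0,0,0.92,0.4],
  [0.21,-0.08,0.28,0,0,0.92,0.4],
  [0.21,-0.1,0.28,0,0,0.92,0.4],
  [0.2,-0.12,0.28,0,0,0.92,0.4],
  [0.19,-0.13,0.28,0,0,0.92,0.4],
  [0.18,-0.15,0.28,0,0,0.92,0.4],
  [0.16,-0.16,0.28,0,0,0.92,0.4],
  [0,0,0,0,0,0,0.4],
  [0,0,0,0,0,0,0.4],
])

```text
time_s: 14.45
tool_pos: [0.628, -0.1182, 0.1483]
eef_rot: [[0.698, -0.716, -0.001], [-0.716, -0.698, 0.001], [-0.001, 0.0, -1.0]]
wrist_force: [-1.5, 0.4, 0.6]
finger_gap: 0.055
grip_force: 0.0
```

Run:
```python
from h import *
st()
go((.628,-.118,.09),-.80,.4)
```

```text
t 14.45 p [ 0.628  -0.1182  0.1483] 
R [[0.698, -0.716, -0.001], [-0.716, -0.698, 0.001], [-0.001, 0.0, -1.0]] F [-1.5  0.4  0.6] gap 0.055 gf 0.0 q [ 0.42  0.59 -0.38  1.66  0.26  0.94 -2.43]
2 rows
[[-0.001, -0.002, 0.729, 0.002, 0.006, 0.012, 0.4], [-0.002, -0.002, 0.729, 0.002, 0.006, 0.012, 0.4]]
```

>>> step_arm([
  [0,0,0.7,0,0,0,0.4],
  [0,0,0.75,0,0,0,0.4],
  [0,0,0,0,0,0,0.4],
  [0,0,0,0,0,0,1],
  [0,0,0,0,0,0,1],
  [0,0,0,0,0,0,1],
  [0,0,0,0,0,0,1],
  [0,0,0,0,0,0,1],
  [0,0,0,0,0,0,1],
])

```text
time_s: 15.35
tool_pos: [0.6296, -0.1187, 0.0912]
eef_rot: [[0.696, -0.718, 0.003], [-0.718, -0.696, 0.001], [0.001, -0.003, -1.0]]
wrist_force: [1.9, 1.5, 2.4]
finger_gap: 0.0138
grip_force: 30.0
```

Run:
```python
from h import *
st()
```

```text
t 15.35 p [ 0.6296 -0.1187  0.0912] 
R [[0.696, -0.718, 0.003], [-0.718, -0.696, 0.001], [0.001, -0.003, -1.0]] F [1.9 1.5 2.4] gap 0.0138 gf 30.001887381076813 q [ 0.4   0.66 -0.36  1.69  0.29  0.84 -2.45]
```

>>> step_arm([
  [0,0,0,0,0,-0.5,1],
  [0,0,0,0,0,-0.95,1],
  [0,0,0,0,0,-0.95,1],
  [0,0,0,0,0,-0.95,1],
  [0,0,0,0,0,-0.95,1],
  [0,0,0,0,0,-0.95,1],
  [0,0,0,0,0,-0.95,1],
  [0,0,0,0,0,-0.95,1],
  [0,0,0,0,0,-0.95,1],
  [0,0,0,0,0,-0.95,1],
  [0,0,0,0,0,-0.5,1],
  [0,0,0,0,0,0,1],
])

```text
time_s: 16.55
tool_pos: [0.6296, -0.1187, 0.0912]
eef_rot: [[0.999, 0.033, 0.003], [0.033, -0.999, 0.001], [0.003, -0.001, -1.0]]
wrist_force: [3.5, 2.5, 1.3]
finger_gap: 0.014
grip_force: 30.0
```

Run:
```python
from h import *
st(); go((.6296,-.1187,.0915),1.307,1)
```

```text
t 16.55 p [ 0.6296 -0.1187  0.0912] 
R [[0.999, 0.033, 0.003], [0.033, -0.999, 0.001], [0.003, -0.001, -1.0]] F [3.5 2.5 1.3] gap 0.014 gf 30.00095844268799 q [ 0.54  0.7  -0.55  1.69  0.46  0.88 -1.74]
16 rows
[[0.0, 0.0, -0.0, 0.001, -0.002, -0.913, 1.0], [0.0, 0.0, -0.0, 0.001, -0.002, -0.913, 1.0], [0.0, 0.0, -0.0, 0.001, -0.002, -0.913, 1.0], [0.0, 0.0, -0.0, 0.001, -0.002, -0.913, 1.0], [0.0, 0.0, -0.0, 0.001, -0.002, -0.913, 1.0], [0.0, 0.0, -0.0, 0.001, -0.002, -0.913, 1.0], [0.0, 0.0, -0.0, 0.001, -0.002, -0.913, 1.0], [0.0, 0.0, -0.0, 0.001, -0.002, -0.913, 1.0], [0.0, 0.0, -0.0, 0.001, -0.002, -0.913, 1.0], [0.0, 0.0, -0.0, 0.001, -0.002, -0.913, 1.0], [0.0, 0.0, -0.0, 0.001, -0.002, -0.913, 1.0], [-0.0, 0.0, -0.0, 0.001, -0.002, -0.913, 1.0], [-0.0, 0.0, -0.0, 0.001, -0.002, -0.913, 1.0], [-0.0, 0.0, -0.0, 0.001, -0.002, -0.913, 1.0], [-0.0, 0.0, -0.0, 0.001, -0.002, -0.913, 1.0], [-0.0, 0.0, -0.0, 0.001, -0.002, -0.913, 1.0]]
```

>>> step_arm([
  [0,0,0,0,0,-0.91,1],
  [0,0,0,0,0,-0.91,1],
  [0,0,0,0,0,-0.91,1],
  [0,0,0,0,0,-0.91,1],
  [0,0,0,0,0,-0.91,1],
  [0,0,0,0,0,-0.91,1],
  [0,0,0,0,0,-0.91,1],
  [0,0,0,0,0,-0.91,1],
  [0,0,0,0,0,-0.91,1],
  [0,0,0,0,0,-0.91,1],
  [0,0,0,0,0,0,1],
])

```text
time_s: 17.65
tool_pos: [0.6296, -0.1187, 0.0912]
eef_rot: [[0.678, 0.735, 0.003], [0.735, -0.678, 0.001], [0.003, 0.001, -1.0]]
wrist_force: [3.3, 3.0, 1.8]
finger_gap: 0.0135
grip_force: 30.0
```

>>> step_arm([
  [0,0,0,0,0,-0.91,1],
  [0,0,0,0,0,-0.91,1],
  [0,0,0,0,0,-0.91,1],
  [0,0,0,0,0,-0.91,1],
  [0,0,0,0,0,-0.91,1],
  [0,0,0,0,0,-0.8,1],
  [0,0,0,0,0,0,1],
  [0,0,0,0,0,0,1],
])

```text
time_s: 18.45
tool_pos: [0.6296, -0.1187, 0.0912]
eef_rot: [[0.278, 0.961, 0.003], [0.961, -0.278, 0.001], [0.002, 0.002, -1.0]]
wrist_force: [4.4, 3.1, 2.7]
finger_gap: 0.0139
grip_force: 30.0
```

Run:
```python
from h import *
s=st(); R=s['eef_rot']; print('psi',np.arctan2(R[1][0],R[0][0]))
```

```text
t 18.45 p [ 0.6296 -0.1187  0.0912] 
R [[0.278, 0.961, 0.003], [0.961, -0.278, 0.001], [0.002, 0.002, -1.0]] F [4.4 3.1 2.7] gap 0.0139 gf 30.00201165676117 q [ 0.71  0.8  -0.83  1.68  0.69  0.98 -0.65]
psi 1.2894973188763685
```

>>> step_arm([
  [0,0,0,0,0,0,0.4],
  [0,0,0,0,0,0,0.4],
  [0,0,0,0,0,0,0.4],
  [0,0,-0.7,0,0,0,0.4],
  [0,0,-0.9,0,0,0,0.4],
  [-0.4,0,-0.9,0,0,0,0.4],
  [-0.9,0,-0.9,0,0,0,0.4],
  [-0.9,0,-0.6,0,0,0,0.4],
  [0,0,0,0,0,0,0.4],
  [0,0,0,0,0,0,0.4],
  [0,0,0,0,0,0,0.4],
])

```text
time_s: 19.55
tool_pos: [0.6036, -0.2026, 0.249]
eef_rot: [[0.274, 0.962, -0.002], [0.962, -0.274, 0.001], [0.0, -0.002, -1.0]]
wrist_force: [0.0, 0.1, -0.4]
finger_gap: 0.0551
grip_force: 0.0
```

Run:
```python
from h import *
st(); d=snap('wrist'); dial(d)
np.savez('w5.npz',**{k:d[k] for k in('img','K','k1','Rwc','c')})
u=proj(d,(.629,-.1187,.05)).astype(int)
x0,y0=max(0,u[0]-90),max(0,u[1]-75); print(u,x0,y0)
cv2.imwrite('pics/c5.png',cv2.resize(d['img'][y0:y0+150,x0:x0+180],(720,600),interpolation=cv2.INTER_CUBIC)[:,:,::-1])
```

```text
t 19.55 p [ 0.6036 -0.2026  0.249 ] 
R [[0.274, 0.962, -0.002], [0.962, -0.274, 0.001], [0.0, -0.002, -1.0]] F [ 0.   0.1 -0.4] gap 0.0551 gf 0.0 q [ 0.93  0.63 -0.95  1.58  0.53  1.22 -0.4 ]
collar c [ 0.6299 -0.1178] r 0.051 3837Traceback (most recent call last):
  File "<stdin>", line 2, in <module>
  File "h.py", line 48, in dial
    m,a,c=comp(cv2.inRange(hsv,lo,hi)); P=plane(d,c,z); v=P[:2]-C; out[nm]=np.arctan2(v[1],v[0])%(2*np.pi)
          ~~~~^^^^^^^^^^^^^^^^^^^^^^^^
  File "h.py", line 41, in comp
    n,l,s,c=cv2.connectedComponentsWithStats(cv2.bitwise_and(m,win)); o=1+np.argsort(-s[1:,4]); return l==o[k],s[o[k],4],c[o[k]]
                                                                                                          ~^^^
IndexError: index 0 is out of bounds for axis 0 with size 0
```

Run:
```python
from h import *
d=snap('wrist')
np.savez('w5.npz',**{k:d[k] for k in('img','K','k1','Rwc','c')})
u=proj(d,(.629,-.1187,.05)).astype(int)
x0,y0=max(0,u[0]-90),max(0,u[1]-75); print(u,x0,y0)
cv2.imwrite('pics/c5.png',cv2.resize(d['img'][y0:y0+150,x0:x0+180],(720,600),interpolation=cv2.INTER_CUBIC)[:,:,::-1])
```

```text
[279 102] 189 27
```

View pics/c5.png

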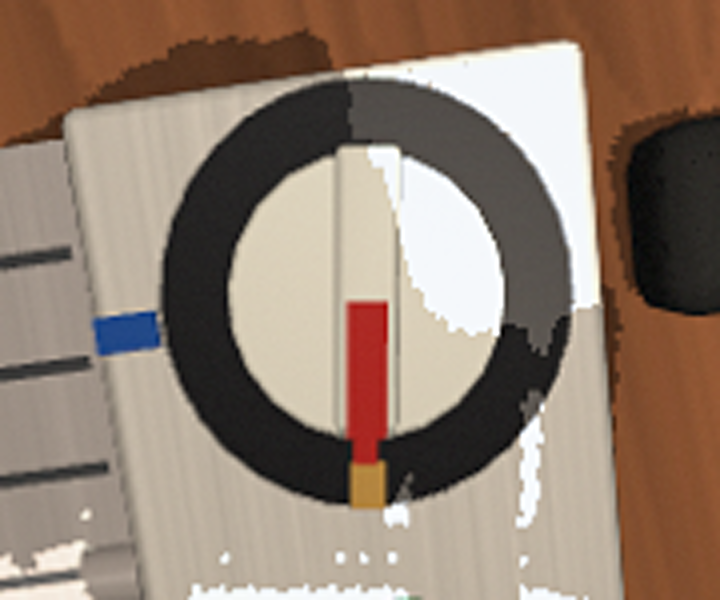

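The mark, ending at (366,462), sits almost in line with the brass block at (368,486), and blue is at (127,333). I refine this numerically.

```bash
sed -i "s/('brass',(20,90,120)/('brass',(14,90,110)/" h.py
cat >> h.py <<'E'
def tip(d,C):
    hsv=cv2.cvtColor(np.ascontiguousarray(d['img']),cv2.COLOR_RGB2HSV); m=cv2.inRange(hsv,(0,150,90),(6,255,255))|cv2.inRange(hsv,(174,150,90),(180,255,255))
    ys,xs=np.nonzero(m); P=np.array([plane(d,p,.05)[:2]-C for p in zip(xs,ys)]); r=np.hypot(*P.T); k=(r>.0365)&(r<.043); a=np.arctan2(P[k,1],P[k,0])%(2*np.pi); print('tip',k.sum(),np.mean(a).round(3),np.ptp(a).round(3),r[k].max()); return a.mean()
E
python3 - <<'E'
from h import *
d=dict(np.load('w5.npz')); C,o=dial(d); tip(d,C)
d=dict(np.load('w4.npz')); C,o=dial(d); tip(d,C)
E
```

```text
collar c [ 0.6299 -0.118 ] r 0.051 3780
brass 85 [ 0.618  -0.1628  0.05  ] r 0.0463 ang 4.452
blue 134 [ 0.5701 -0.1092  0.05  ] r 0.0604 ang 2.995
red 375 [ 0.6251 -0.1357  0.094 ] r 0.0184 ang 4.447
red rect ((624.8601684570312, -136.8959503173828), (33.36256790161133, 7.98580265045166), 74.17701721191406)
tip 27 4.436 0.167 0.04004342578116144
collar c [ 0.6299 -0.1179] r 0.0509 3986
brass 107 [ 0.618  -0.1623  0.05  ] r 0.046 ang 4.449
blue 111 [ 0.5699 -0.1093  0.05  ] r 0.0606 ang 3.0
red 349 [ 0.6168 -0.1047  0.094 ] r 0.0186 ang 2.354
red rect ((616.14013671875, -104.11507415771484), (8.81125259399414, 34.33338165283203), 43.73476028442383)
tip 27 2.329 0.177 0.040880562680726325
```

Run:
```python
from h import *
d=snap('top'); print('ball',plane(d,(394.2,180.6),.108))
st(); go((.614,-.293,.20),1.48,1)
go((.614,-.293,.118),1.48,1,start=((.614,-.293,.20),1.48))
```

```text
ball [ 0.60844754 -0.24894998  0.108     ]
t 19.7 p [ 0.604  -0.2018  0.249 ] 
R [[0.272, 0.962, -0.001], [0.962, -0.272, 0.001], [0.001, -0.002, -1.0]] F [-1.2 -0.8  0.2] gap 0.0551 gf 0.0 q [ 0.93  0.63 -0.95  1.58  0.54  1.22 -0.4 ]
3 rows
[[-0.708, 0.288, 0.407, -0.006, -0.003, -0.707, 1.0], [-0.725, 0.243, 0.407, -0.006, -0.003, -0.707, 1.0], [-0.738, 0.198, 0.408, -0.006, -0.003, -0.707, 1.0]]
3 rows
[[0.0, 0.0, 0.683, 0.0, 0.0, 0.0, 1.0], [0.0, 0.0, 0.683, 0.0, 0.0, 0.0, 1.0], [0.0, 0.0, 0.683, 0.0, 0.0, 0.0, 1.0]]
```

>>> step_arm([
  [-0.7,0.29,0.2,0,0,-0.7,1],
  [-0.72,0.24,0.2,0,0,-0.7,1],
  [-0.74,0.2,0.2,0,0,-0.7,1],
  [0,0,0,0,0,0,1],
  [0,0,0,0,0,0,1],
  [0,0,0,0,0,0,1],
])

```text
time_s: 20.3
tool_pos: [0.6147, -0.292, 0.2258]
eef_rot: [[0.093, 0.996, 0.0], [0.996, -0.093, 0.001], [0.001, -0.0, -1.0]]
wrist_force: [0.2, -0.0, 0.1]
finger_gap: 0.0117
grip_force: 0.0
```

Run:
```python
from h import *
st(); d=snap('wrist','w6.png')
print(proj(d,(.618,-.248,.108)),proj(d,(.608,-.249,.108)))
```

```text
t 20.3 p [ 0.6147 -0.292   0.2258] 
R [[0.093, 0.996, 0.0], [0.996, -0.093, 0.001], [0.001, -0.0, -1.0]] F [ 0.2 -0.   0.1] gap 0.0117 gf 0.0 q [ 1.    0.73 -0.95  1.48  0.61  1.24 -0.12]
[276.20011463 155.89298165] [263.68325139 158.33713696]
```

View pics/w6.png

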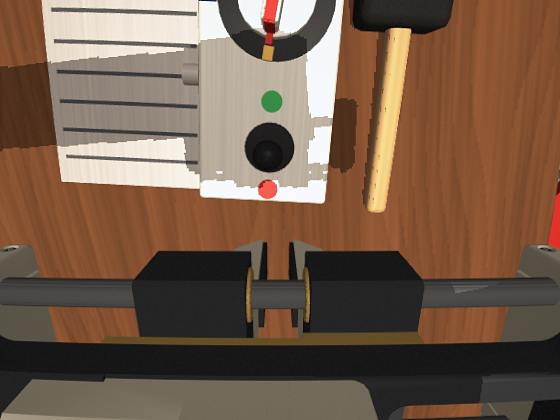

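The ball is at (267,155), i.e. about (.611,-.248), and the fingers are on its red-dot side with clearance. I descend there and then push in steps.

>>> step_arm([
  [0,-0.08,0.9,0,0,0,1],
  [0,0,0.9,0,0,0,1],
  [0,0,0.88,0,0,0,1],
  [0,0,0,0,0,0,1],
  [0,0,0,0,0,0,1],
  [0.35,0,0,0,0,0,1],
  [0.35,0,0,0,0,0,1],
  [0.35,0,0,0,0,0,1],
  [0,0,0,0,0,0,1],
  [0,0,0,0,0,0,1],
])

```text
time_s: 21.35
tool_pos: [0.6154, -0.2518, 0.1196]
eef_rot: [[0.094, 0.996, 0.001], [0.996, -0.094, -0.001], [-0.001, 0.001, -1.0]]
wrist_force: [-0.6, -1.8, 1.0]
finger_gap: 0.0002
grip_force: 1.0
```

Run:
```python
from h import *
st()
```

```text
t 21.35 p [ 0.6154 -0.2518  0.1196] 
R [[0.094, 0.996, 0.001], [0.996, -0.094, -0.001], [-0.001, 0.001, -1.0]] F [-0.6 -1.8  1. ] gap 0.0002 gf 0.9755345061421394 q [ 0.93  0.82 -0.88  1.6   0.7   1.07 -0.25]
```

>>> step_arm([
  [0.15,0,0,0,0,0,1],
  [0.15,0,0,0,0,0,1],
  [0.05,0,0,0,0,0,1],
  [0,0,0,0,0,0,1],
  [0,0,0,0,0,0,1],
])

```text
time_s: 21.85
tool_pos: [0.6155, -0.2396, 0.1179]
eef_rot: [[0.096, 0.995, -0.002], [0.995, -0.096, -0.001], [-0.001, -0.002, -1.0]]
wrist_force: [1.5, -4.8, -2.5]
finger_gap: 0.0007
grip_force: 2.5
```

>>> step_arm([
  [0.05,0,0,0,0,0,1],
  [0,0,0,0,0,0,1],
  [0,0,0,0,0,0,1],
])

```text
time_s: 22.15
tool_pos: [0.6154, -0.2382, 0.1176]
eef_rot: [[0.097, 0.995, -0.002], [0.995, -0.097, -0.002], [-0.002, -0.002, -1.0]]
wrist_force: [-0.0, -5.3, -3.2]
finger_gap: 0.0006
grip_force: 2.9
```

>>> step_arm([
  [0.05,0,0,0,0,0,1],
  [0,0,0,0,0,0,1],
  [0,0,0,0,0,0,1],
])

```text
time_s: 22.45
tool_pos: [0.6153, -0.2367, 0.1174]
eef_rot: [[0.097, 0.995, -0.003], [0.995, -0.097, -0.002], [-0.002, -0.002, -1.0]]
wrist_force: [-0.5, -7.3, -3.7]
finger_gap: 0.0004
grip_force: 3.2
```

>>> step_arm([
  [0.06,0,0,0,0,0,1],
  [0,0,0,0,0,0,1],
  [0,0,0,0,0,0,1],
])

```text
time_s: 22.75
tool_pos: [0.6152, -0.2357, 0.1173]
eef_rot: [[0.098, 0.995, -0.003], [0.995, -0.098, -0.004], [-0.004, -0.003, -1.0]]
wrist_force: [-0.5, -9.2, -4.1]
finger_gap: 0.0006
grip_force: 4.3
```

>>> step_arm([
  [0.06,0,0,0,0,0,1],
  [0,0,0,0,0,0,1],
  [0,0,0,0,0,0,1],
])

```text
time_s: 23.05
tool_pos: [0.6152, -0.2354, 0.1173]
eef_rot: [[0.099, 0.995, -0.003], [0.995, -0.099, -0.006], [-0.007, -0.003, -1.0]]
wrist_force: [-0.1, -11.6, -3.9]
finger_gap: 0.0005
grip_force: 5.9
```

>>> step_arm([
  [0.06,0,0,0,0,0,1],
  [0,0,0,0,0,0,1],
  [0,0,0,0,0,0,1],
])

```text
time_s: 23.35
tool_pos: [0.6152, -0.2352, 0.1173]
eef_rot: [[0.101, 0.995, -0.004], [0.995, -0.101, -0.009], [-0.009, -0.003, -1.0]]
wrist_force: [-0.3, -14.7, -4.6]
finger_gap: 0.0002
grip_force: 7.5
```

It has reached the stop: the force climbs steeply and there's no further motion. I hold it for over 2 s.

>>> step_arm([
  [0,0,0,0,0,0,1],
  [0,0,0,0,0,0,1],
  [0,0,0,0,0,0,1],
  [0,0,0,0,0,0,1],
  [0,0,0,0,0,0,1],
  [0,0,0,0,0,0,1],
  [0,0,0,0,0,0,1],
  [0,0,0,0,0,0,1],
  [0,0,0,0,0,0,1],
  [0,0,0,0,0,0,1],
  [0,0,0,0,0,0,1],
  [0,0,0,0,0,0,1],
])

```text
time_s: 24.55
tool_pos: [0.6152, -0.2352, 0.1173]
eef_rot: [[0.101, 0.995, -0.004], [0.995, -0.101, -0.009], [-0.009, -0.003, -1.0]]
wrist_force: [-0.6, -15.0, -3.9]
finger_gap: 0.0001
grip_force: 7.5
```

>>> step_arm([
  [0,0,0,0,0,0,1],
  [0,0,0,0,0,0,1],
  [0,0,0,0,0,0,1],
  [0,0,0,0,0,0,1],
  [0,0,0,0,0,0,1],
  [0,0,0,0,0,0,1],
  [0,0,0,0,0,0,1],
  [0,0,0,0,0,0,1],
  [0,0,0,0,0,0,1],
  [0,0,0,0,0,0,1],
  [0,0,0,0,0,0,1],
  [0,0,0,0,0,0,1],
])

```text
time_s: 25.75
tool_pos: [0.6152, -0.2352, 0.1173]
eef_rot: [[0.101, 0.995, -0.004], [0.995, -0.101, -0.009], [-0.009, -0.003, -1.0]]
wrist_force: [0.5, -16.0, -4.1]
finger_gap: 0.0001
grip_force: 7.5
```

>>> step_arm([
  [-0.4,0,0,0,0,0,1],
  [-0.6,0,0,0,0,0,1],
  [-0.6,0,0,0,0,0,1],
  [-0.1,0,0,0,0,0,1],
  [0,0,0,0,0,0,1],
  [0,0,0,0,0,0,1],
  [0,0,-0.7,0,0,0,1],
  [0,0,-0.9,0,0,0,0.4],
  [0,0,-0.9,0,0,0,0.4],
  [0,0,0,0,0,0,0.4],
  [0,0,0,0,0,0,0.4],
  [0,0,0,0,0,0,0.4],
])

```text
time_s: 26.95
tool_pos: [0.6105, -0.2934, 0.2176]
eef_rot: [[0.093, 0.996, -0.002], [0.996, -0.093, 0.001], [0.001, -0.002, -1.0]]
wrist_force: [-0.2, -0.6, -1.0]
finger_gap: 0.0361
grip_force: 0.0
```

Run:
```python
from h import *
st(); d=snap('wrist','w7.png'); 
print(proj(d,(.611,-.248,.108)))
C=np.array([.6299,-.118])
try: tip(d,C)
except Exception as e: print(e)
go((.6296,-.1187,.15),1.29,.4)
```

```text
t 26.95 p [ 0.6105 -0.2934  0.2176] 
R [[0.093, 0.996, -0.002], [0.996, -0.093, 0.001], [0.001, -0.002, -1.0]] F [-0.2 -0.6 -1. ] gap 0.0361 gf 0.0 q [ 1.    0.74 -0.94  1.49  0.62  1.23 -0.12]
[272.52052573 155.62594456]
tip 24 4.419 0.171 0.03888906297231003
6 rows
[[0.733, 0.013, 0.281, -0.004, -0.001, 0.357, 0.4], [0.733, -0.01, 0.281, -0.004, -0.001, 0.357, 0.4], [0.733, -0.033, 0.281, -0.004, -0.001, 0.357, 0.4], [0.731, -0.056, 0.28, -0.004, -0.001, 0.357, 0.4], [0.729, -0.079, 0.28, -0.004, -0.001, 0.357, 0.4], [0.727, -0.102, 0.28, -0.004, -0.001, 0.357, 0.4]]
```

View pics/w7.png

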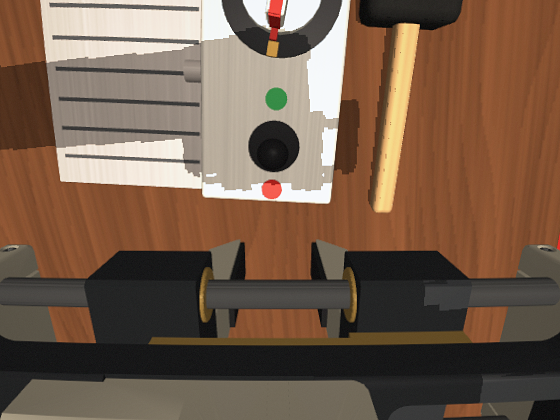

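The lever is upright again, with its ball at (273,153) as predicted. Back to the dial.

>>> step_arm([
  [0.73,0.01,0,0,0,0.36,0.4],
  [0.73,-0.01,0.2,0,0,0.36,0.4],
  [0.73,-0.03,0.3,0,0,0.36,0.4],
  [0.73,-0.06,0.4,0,0,0.36,0.4],
  [0.73,-0.08,0.4,0,0,0.36,0.4],
  [0.73,-0.1,0.4,0,0,0.36,0.4],
  [0,0,0,0,0,0,0.4],
  [0,0,0,0,0,0,0.4],
  [0,0,0,0,0,0,0.4],
])

```text
time_s: 27.9
tool_pos: [0.6304, -0.1213, 0.1502]
eef_rot: [[0.281, 0.96, -0.001], [0.96, -0.281, -0.001], [-0.001, -0.001, -1.0]]
wrist_force: [0.7, 0.1, -0.4]
finger_gap: 0.0554
grip_force: 0.0
```

Run:
```python
from h import *
st(); go((.6296,-.1187,.091),1.29,.4)
```

```text
t 27.9 p [ 0.6304 -0.1213  0.1502] 
R [[0.281, 0.96, -0.001], [0.96, -0.281, -0.001], [-0.001, -0.001, -1.0]] F [ 0.7  0.1 -0.4] gap 0.0554 gf 0.0 q [ 0.75  0.74 -0.88  1.64  0.63  1.07 -0.61]
2 rows
[[0.029, -0.019, 0.74, -0.003, 0.004, -0.021, 0.4], [0.029, -0.019, 0.74, -0.003, 0.004, -0.021, 0.4]]
```

>>> step_arm([
  [0.03,-0.02,0.74,0,0,0,0.4],
  [0.03,-0.02,0.74,0,0,0,0.4],
  [0,0,0,0,0,0,0.4],
  [0,0,0,0,0,0,0.4],
  [0,0,0,0,0,0,1],
  [0,0,0,0,0,0,1],
  [0,0,0,0,0,0,1],
  [0,0,0,0,0,0,1],
  [0,0,0,0,0,0,1],
])

```text
time_s: 28.8
tool_pos: [0.6299, -0.1174, 0.0919]
eef_rot: [[0.28, 0.96, 0.001], [0.96, -0.28, -0.0], [-0.0, 0.001, -1.0]]
wrist_force: [-0.3, 0.2, -0.5]
finger_gap: 0.02
grip_force: 0.0
```

>>> step_arm([
  [0,0,0,0,0,0.5,1],
  [0,0,0,0,0,0.92,1],
  [0,0,0,0,0,0.92,1],
  [0,0,0,0,0,0.92,1],
  [0,0,0,0,0,0.92,1],
  [0,0,0,0,0,0.92,1],
  [0,0,0,0,0,0.92,1],
  [0,0,0,0,0,0.92,1],
  [0,0,0,0,0,0.92,1],
  [0,0,0,0,0,0.92,1],
  [0,0,0,0,0,0,1],
  [0,0,0,0,0,0,1],
])

```text
time_s: 30.0
tool_pos: [0.6306, -0.118, 0.0917]
eef_rot: [[0.866, 0.499, 0.002], [0.499, -0.866, -0.001], [0.001, 0.002, -1.0]]
wrist_force: [3.5, -3.1, -4.0]
finger_gap: 0.0137
grip_force: 29.9
```

Run:
```python
from h import *
s=st(); go(s['tool_pos'],-.15,1)
```

```text
t 30.0 p [ 0.6306 -0.118   0.0917] 
R [[0.866, 0.499, 0.002], [0.499, -0.866, -0.001], [0.001, 0.002, -1.0]] F [ 3.5 -3.1 -4. ] gap 0.0137 gf 29.87276405096054 q [ 0.61  0.74 -0.67  1.68  0.55  0.92 -1.32]
9 rows
[[0.0, 0.0, 0.0, 0.001, -0.002, 0.857, 1.0], [0.0, 0.0, 0.0, 0.001, -0.002, 0.857, 1.0], [0.0, 0.0, 0.0, 0.001, -0.002, 0.857, 1.0], [0.0, 0.0, 0.0, 0.001, -0.002, 0.857, 1.0], [0.0, 0.0, 0.0, 0.001, -0.002, 0.857, 1.0], [0.0, 0.0, 0.0, 0.001, -0.002, 0.857, 1.0], [0.0, 0.0, 0.0, 0.001, -0.002, 0.857, 1.0], [0.0, 0.0, 0.0, 0.001, -0.002, 0.857, 1.0], [0.0, 0.0, 0.0, 0.001, -0.002, 0.857, 1.0]]
```

>>> step_arm([
  [0,0,0,0,0,0.86,1],
  [0,0,0,0,0,0.86,1],
  [0,0,0,0,0,0.86,1],
  [0,0,0,0,0,0.86,1],
  [0,0,0,0,0,0.86,1],
  [0,0,0,0,0,0.86,1],
  [0,0,0,0,0,0.86,1],
  [0,0,0,0,0,0.86,1],
  [0,0,0,0,0,0.85,1],
  [0,0,0,0,0,0,1],
  [0,0,0,0,0,0,1],
])

```text
time_s: 31.1
tool_pos: [0.6307, -0.1187, 0.0917]
eef_rot: [[0.988, -0.152, 0.002], [-0.152, -0.988, -0.001], [0.002, 0.001, -1.0]]
wrist_force: [4.9, -3.8, -4.1]
finger_gap: 0.0138
grip_force: 29.9
```

>>> step_arm([
  [0,0,0,0,0,0,0.4],
  [0,0,0,0,0,0,0.4],
  [0,0,0,0,0,0,0.4],
  [0,0,-0.7,0,0,0,0.4],
  [0,0,-0.9,0,0,0,0.4],
  [-0.4,0,-0.9,0,0,0,0.4],
  [-0.9,0,-0.9,0,0,0,0.4],
  [-0.9,0,-0.6,0,0,0,0.4],
  [0,0,0,0,0,0,0.4],
  [0,0,0,0,0,0,0.4],
  [0,0,0,0,0,0,0.4],
])

```text
time_s: 32.2
tool_pos: [0.5436, -0.1042, 0.2503]
eef_rot: [[0.988, -0.153, -0.0], [-0.153, -0.988, 0.0], [-0.0, -0.0, -1.0]]
wrist_force: [1.3, 0.8, -0.3]
finger_gap: 0.0553
grip_force: 0.0
```

Run:
```python
from h import *
st(); d=snap('wrist'); t=snap('top')
try: C,o=dial(d); tip(d,C)
except Exception as e: print(e)
u=proj(d,(.63,-.118,.05)).astype(int); x0,y0=max(0,u[0]-80),max(0,u[1]-75); print(u,x0,y0)
a=cv2.resize(d['img'][y0:y0+150,x0:x0+160],(480,450),interpolation=cv2.INTER_CUBIC)
cv2.imwrite('pics/c8.png',np.hstack([a,cv2.resize(t['img'][100:310,90:430],(320,198)).repeat(1,0) if 0 else cv2.copyMakeBorder(cv2.resize(t['img'][100:310,90:430],(320,198)),0,252,0,0,cv2.BORDER_CONSTANT)])[:,:,::-1])
```

```text
t 32.2 p [ 0.5436 -0.1042  0.2503] 
R [[0.988, -0.153, -0.0], [-0.153, -0.988, 0.0], [-0.0, -0.0, -1.0]] F [ 1.3  0.8 -0.3] gap 0.0553 gf 0.0 q [ 0.65  0.36 -0.63  1.79  0.24  1.07 -1.79]
collar c [ 0.63   -0.1179] r 0.0508 4123
brass 114 [ 0.6181 -0.1623  0.05  ] r 0.0459 ang 4.45
blue 122 [ 0.5699 -0.1095  0.05  ] r 0.0607 ang 3.003
red 344 [ 0.6117 -0.1153  0.094 ] r 0.0185 ang 3.002
red rect ((610.7892456054688, -114.81256866455078), (7.8422393798828125, 33.5429573059082), 81.47108459472656)
tip 26 2.993 0.164 0.04011381629542325
[278 101] 198 26
```

View pics/c8.png

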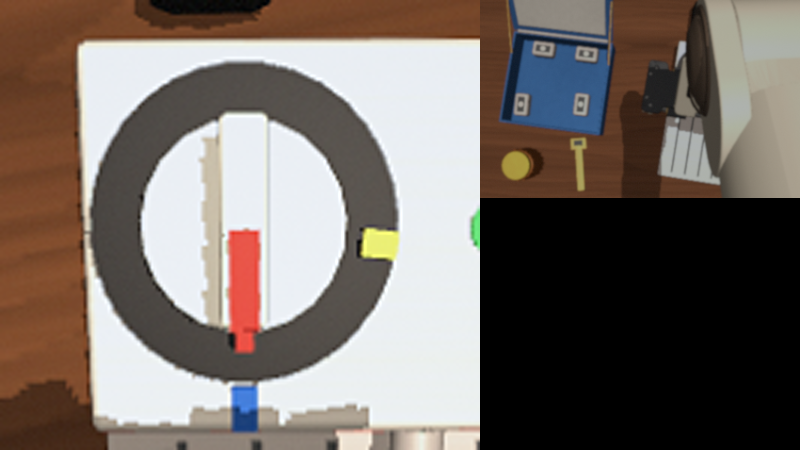

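The mark tip at (244,345) lines up with the blue pointer at (244,400): 2.993–3.002 rad against 3.003. Both caps are in the tin, and the jar and opener haven't moved. The robot is clear, so I hand in.

```bash
python3 -c "
from station import env; print(env.finish_job())"
```

```text
the job is handed in; nothing more can be done
None
```

I handed the job in after about 32 s of robot time: both loose caps are in the tin, the dial was set to brass (within about 0.015 rad), the lever was held fully over to green for over 2 s and sprang back upright, and the dial now points at blue (within about 0.01 rad); no verdict came back.

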